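# Tag the printer out of service

### The arm

A 6-joint arm with a two-finger parallel gripper is mounted at the origin on the work surface. World frame = base frame: x ahead of the robot, y to its left, z up, the work surface at z = 0. Lengths are in m, angles in rad, forces in N, time in s.
With the tool pointing down it reaches from about 0.25 to 0.775 m from the base axis. Payload 4 kg.
Tool frame: the origin (TCP) lies midway between the tips of the shut fingers; the grasp point (between the pads) lies 19 mm behind it; z points along the fingers, y is the direction in which the jaws open and shut (so a half turn about z gives the same grasp; the last joint's range is limited). The gripper opens to 94 mm and grips with 3 to 60 N. Pads are 16 mm wide; open, the fingers measure 119 mm over their backs; the gripper's body (75 mm by 177 mm) begins 78 mm behind the grasp point.
Start: joints at [1.035, 0.087, 1.371, -0, 1.684, -0.103], TCP at [0.231, 0.499, 0.206] pointing down, gripper open.
Joint ranges: [-3.1, 3.1], [-0.76, 2.03], [0.27, 2.55], [-1.08, 4.22], [0.17, 2.65], [-2.57, 2.57]. Speed limits (rad/s): [2.79, 2.79, 3.14, 3.14, 3.14, 3.14].

### API

Orientations are given as [roll, pitch, yaw] about the fixed x, y, z axes, in that order (R = Rz(yaw) Ry(pitch) Rx(roll)).
In Python, from bench import robot, cams gives the robot as it stands.
- The arm moves only by the tool step_arm, never from a script. Its argument "plan" is a list that holds one entry, the list of rows, each a list of 5 numbers: the shift along the world's x, y, z in mm, then the turn about the world's z in rad, then the opening in per cent of the stroke, from 0 (shut) to 100 (fully open). In form: [[[tx, ty, tz, turn, fingers], ...]]. A call has 1 to 8 rows; each row is the pose to reach, as a shift and turn from the pose commanded when the call began; what a row does not reach only later rows make up. A row lasts 1/12 s, in which the tool goes at most 41.7 mm and 7.16 degrees, less where a joint would pass 70% of its speed; a pose out of reach is approached as far as the arm can. A call with a gripper value outside its range is refused whole. The fingers move at their own pace and stop on an object; the grip force is fixed at half the most. Time passes only in rows, so rows that repeat a pose let the fingers close. It gives the time, the measured TCP pose, the force and the opening at its end, in the units of the state.
- robot.get_obs(): the state, without advancing time (a new reading comes with each control period).
- cams.snapshot(name): name is "side" or "top"; returns a dict with "frame" (400x640x3 uint8, red, green, blue), "camera_matrix" (3x3 intrinsics, pixels), "origin" and "attitude" of the camera in the world. Camera axes: x right, y down, z forward; pixel columns grow to the right and rows downward; lengths in m; the calibration is good to about 2 mm. A picture is of the moment at which its call begins. There is no depth.
- robot.close_job(): hands the job in, once; it reports no verdict.
The state is a dict: "time": time; "joint_positions": joint angles; "qvel": joint speeds; "joint_torque": joint torques, N m; "tool_pos": TCP position; "ee_rot": TCP orientation; "wrist_force": force on the tool from outside, world axes, zero at the start; "wrist_torque": the same for the moment, N m; "width": finger opening in m.
Only numpy, scipy, OpenCV 4.12 (cv2) and the standard library are available. Lean on these libraries where they do the work, as an engineer would, in place of code of your own. Each camera call takes 0.05 s, during which the arm holds its last target. There are 200 camera calls.

### The job

The office printer needs taking out of service: lift the handle end of the tag box's lid over the orange stop lip, slide the lid out of its grooves and lay it flat, without dropping it, in the middle of the blue mat. Then take the red tag out of the box, hook it over the upper rod of the rail at the open end where no keeper rod runs underneath, and slide it along until it hangs on the yellow band. Leave the blue tag in the box, and do not disturb the jar, the rubber roller or the screwdriver.

Things in the scene. Friction and masses are not known exactly. Their poses are not given: they have to be found in the camera images.
- tagbox: White plastic box fixed to the bench, outside 222 (x) by 162 (y) mm, origin under its centre; turned about a quarter turn, so its -x end, where the lid leaves, points to the robot's left. Inside 210 by 138 mm. The lid lies on ledges at z 124 (tops of the long walls), between side guides at |y| 75 to 81 (up to z 126), with a wall to z 139 behind its +x end.
- box_lip (a point): Middle of the top of the orange stop lip across the box's -x end: box (-108, 0, 132) mm, lip 6 mm thick (x), its top 8 mm above the lid's resting underside. Tilt the lid's -x end up 9 to 14 mm, its +x end staying low, then pull it to -x, keeping its underside above the lip.
- box_roof_edge (a point): Mid-point between the ends of the two groove roofs: box (40, 0, 134) mm. The roofs hold the lid down from x 40 to 111 mm at |y| over 67 mm, underside z 134 (5 mm free above the lid), top z 139: too little to lift the lid level over the lip. Pulled 75 mm or more to -x the lid is out from under them.
- box_floor (a point): Centre of the box's inner floor, box (0, 0, 6) mm. Two slots 11 mm wide between ribs 20 mm high, 70 mm long along box y, lie at box x -36 and +36 mm and hold the two tags upright, one each; which is where varies.
- lid: Grey sliding lid, loose, 206 (x) by 146 (y) by 5 mm, 0.11 to 0.21 kg. Origin at the centre of its underside; in the box its axes match the box's, its origin lies over the box's origin at z 124, and it has 2 mm play all round. Black handle block near its -x end.
- lid_handle (a point): Point in the lid's black handle block, lid (-75, 0, 29) mm. The block is 14 (x) by 24 (y) mm and stands from z 5 to z 35 above the lid's underside; can be gripped from above either way.
- red_tag: Red rigid tag with an open hook, loose, about 0.09 kg, flat in its own x-z plane, 8 mm thick (y), 112 mm tall, origin at the centre of its underside. Stands upright in a slot of the box, bottom 6 mm above the bench, its x along the box's +y (about away from the robot). Weighted plate 56 (x) mm wide, z 0 to 30, at the bottom.
- red_tag_hook (a point): Middle of the underside of the red tag's top bar, tag (0, 0, 70) mm; it rests on the rail rod. Bar x -22 to 22, z 70 to 78. Long leg x -22 to -14, from plate to bar. Short leg x 14 to 22, z 54 to 70. So the hook is 28 mm wide inside, and the rod enters from the tag's +x side through the gap z 30 to 54 under the short leg.
- red_tag_grip (a point): Centre of the red tag's grip tab above its bar, tag (0, 0, 95) mm; tab 24 (x) by 10 (y) mm, z 78 to 112.
- blue_tag: The same tag in blue, in the other slot; it stays there.
- rail: Rail fixed to the bench: grey base plate 90 (x) by 320 (y) by 10 mm, origin under its centre, +x away from the robot, +y to its left. Two posts of 14 mm diameter at y -145 and +145 carry a horizontal steel rod of 10 mm diameter along y, axis at z 150; nothing stands above it. The open end for hooking on, y -135 to -45, is at the robot's right.
- rail_axis (a point): Point on the axis of the rail's upper rod midway between the posts, rail (0, 0, 150) mm; axes as the rail. Hook on from the robot's side: move the tag level to rail +x so the rod passes into the hook, then lower it.
- keeper_end (a point): Free end of the thin dark keeper rod, rail (0, -38, 130) mm: 6 mm diameter, axis at z 130, it runs from here under the upper rod to the post at y +145. Over it a tag can neither be hooked on nor lifted off, only slid along, both rods inside the hook.
- mark: Yellow band 24 mm wide painted on the upper rod, at rail y +20 to +90 mm (over the keeper); origin at the band's centre on the rod's axis, axes as the rail. Adds no step to the rod.
- mat: Blue service mat fixed on the bench, 260 (x) by 200 (y) by 3 mm, origin at the centre of its underside; turned about a quarter turn like the box.
- screw_jar: Small glass jar, 50 mm diameter, 60 mm tall; bystander.
- feed_roller: Black rubber roller standing on end, 38 mm diameter, 63 mm tall with its pin; bystander.
- screwdriver: Screwdriver lying on the bench; bystander.

How it is judged:
On the way, in this order (a step that is already met when the one before it is completed fails the run):
1. the lid has been slid out over the stop lip, at least 60 mm, still above the box (x of lid in the frame of tagbox below -0.06 m and height (world z) of lid above 0.115 m), for 0.1 s.
2. the lid lies flat on the mat, let go (horizontal distance between lid and mat below 0.065 m and height (world z) of lid below 0.01 m and angle between lid's own z axis and vertical below 0.08 rad and contact force between the fingers and lid below 0.05 N), for 0.2 s.
3. the red tag is hooked over the rod at the open end of the rail (x of red_tag_hook in the frame of rail_axis between -0.014 and 0.014 m and z of red_tag_hook in the frame of rail_axis between -0.003 and 0.014 m and angle between red_tag's own z axis and vertical below 0.5 rad and y of red_tag_hook in the frame of rail_axis between -0.14 and -0.025 m), for 0.1 s.
At the end, for the whole second after the job is handed in: Red tag hangs still by its hook on the upper rod, hook middle within 12 mm of the yellow band's centre, tilted under 0.5 rad; lid flat (0.08 rad) and still on the mat, centre within 65 mm of the mat's centre; blue tag still standing in the box (x of red_tag_hook in the frame of rail_axis between -0.014 and 0.014 m and z of red_tag_hook in the frame of rail_axis between -0.003 and 0.014 m and angle between red_tag's own z axis and vertical below 0.5 rad and y of red_tag_hook in the frame of mark between -0.012 and 0.012 m and contact force between red_tag and rail above 0.2 N and horizontal distance between lid and mat below 0.065 m and height (world z) of lid below 0.01 m and angle between lid's own z axis and vertical below 0.08 rad and linear speed of lid below 0.03 m/s and linear speed of red_tag below 0.06 m/s and y of blue_tag in the frame of tagbox between -0.03 and 0.03 m and height (world z) of blue_tag below 0.02 m); the robot touches nothing.
It fails at once if the lid is dropped: it moves faster than 0.7 m/s within 50 mm of the bench (height (world z) of lid below 0.05 m and linear speed of lid above 0.7 m/s).
It fails at once if the blue tag is moved more than 30 mm (distance of blue_tag from where it was at the start of the episode above 0.03 m).
It fails at once if the jar, the roller or the screwdriver is moved more than 30 mm (distance of any of screw_jar, feed_roller, screwdriver from where it was at the start of the episode above 0.03 m).
It also fails if it takes over 72 s, if anything falls off the work surface, if the arm or the gripper's body presses on something with over 40 N, if the wrist force passes 120 N, or if a joint passes its speed limit or range.

## Working session

There is one attempt and no reset: what is moved stays moved. The work goes in short steps, Python scripts to look and compute and a tool call to move; the robot and the scene stay as the last step left them, time stands still between calls to the robot, and variables do not carry over. Pictures are saved under pics/ and viewed, about 8 in all and at most 12, crops included, and the job is handed in when it is done.

Besides the shell and the picture viewer there is one more tool, called after "Request:" by a JSON object that holds its "fn" and its "kwargs", one argument or row to a line. step_arm: Moves the arm, as the interface text tells. Its arguments: {"type":"object","properties":{"plan":{"type":"array"}},"required":["plan"]}

```bash
mkdir -p pics; cat > h.py <<'E'
import numpy as np, cv2
from bench import robot, cams
def snap(n,save=None):
    s=cams.snapshot(n)
    if save: cv2.imwrite('pics/'+save,s['frame'][:,:,::-1])
    return s
def Rot(s):
    a=np.array(s['attitude'],float)
    return a if a.shape==(3,3) else a
def ray(s,uv):
    K=np.array(s['camera_matrix']);d=Rot(s)@np.linalg.inv(K)@np.array([uv[0],uv[1],1.]);return np.array(s['origin']),d
def onz(s,uv,z):
    o,d=ray(s,uv);return o+d*(z-o[2])/d[2]
def tri(s1,p1,s2,p2):
    o1,d1=ray(s1,p1);o2,d2=ray(s2,p2);d1/=np.linalg.norm(d1);d2/=np.linalg.norm(d2)
    t=np.linalg.lstsq(np.c_[d1,-d2],o2-o1,rcond=None)[0]
    a,b=o1+d1*t[0],o2+d2*t[1];return (a+b)/2,np.linalg.norm(a-b)
def proj(s,P):
    K=np.array(s['camera_matrix']);c=K@(Rot(s).T@(np.array(P)-s['origin']));return c[:2]/c[2]
E
python3 - <<'E'
from h import *
a=snap('top','t0.png');b=snap('side','s0.png')
for s in(a,b):print(s['camera_matrix'],s['origin'],s['attitude'])
print(robot.get_obs())
E
```

```text
[[477.55761729   0.         323.55157531]
 [  0.         477.55761729 196.11308103]
 [  0.           0.           1.        ]] [0.24056445 0.01936753 1.51889065] [-2.94890744 -0.00575261 -1.58908969]
[[368.94587197   0.         323.80410962]
 [  0.         368.94587197 197.0574138 ]
 [  0.           0.           1.        ]] [1.00305721 0.09511408 0.87211281] [-2.54386388  0.01284943  1.64542841]
{'time': 0.1, 'joint_positions': array([ 1.03492233e+00,  8.78989886e-02,  1.37208542e+00, -3.45775291e-05,
        1.68357480e+00, -1.03127666e-01]), 'qvel': array([-8.44665681e-05, -2.58258730e-03, -2.38257455e-03,  6.36238322e-04,
        9.04685883e-04,  3.34296664e-04]), 'joint_torque': array([ 1.94955341e-03, -3.41253734e+01, -3.03301871e+01,  7.20740156e-02,
        3.04283586e-02, -1.02367894e-04]), 'tool_pos': array([0.23043273, 0.49886973, 0.20442041]), 'ee_rot': array([-3.13963302e+00, -1.68262953e-04,  2.70884230e+00]), 'wrist_force': array([ 1.54637988, -1.00468585, -0.19506761]), 'wrist_torque': array([-0.01486912, -0.04226559, -0.00341674]), 'width': 0.0937117513704397}
```

```bash
sed -i 's/    return a if a.shape==(3,3) else a/    from scipy.spatial.transform import Rotation as R; return R.from_euler("xyz",a).as_matrix()/' h.py; python3 -c "
from h import *;print(Rot(dict(attitude=[-2.94890744,-0.00575261,-1.58908969])).round(2))"
```

```text
[[-0.02 -0.98  0.19]
 [-1.    0.02 -0.01]
 [ 0.01 -0.19 -0.98]]
```

View pics/t0.png

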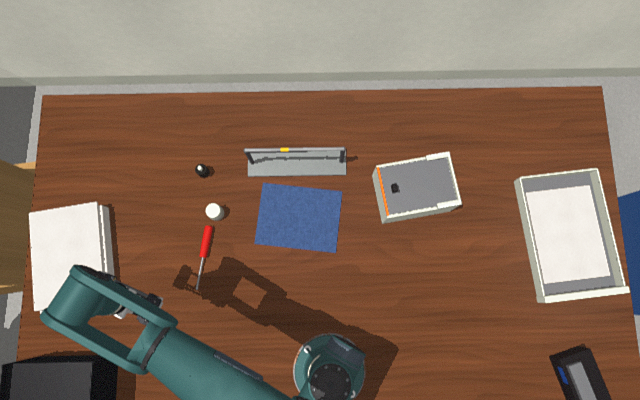

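View pics/s0.png

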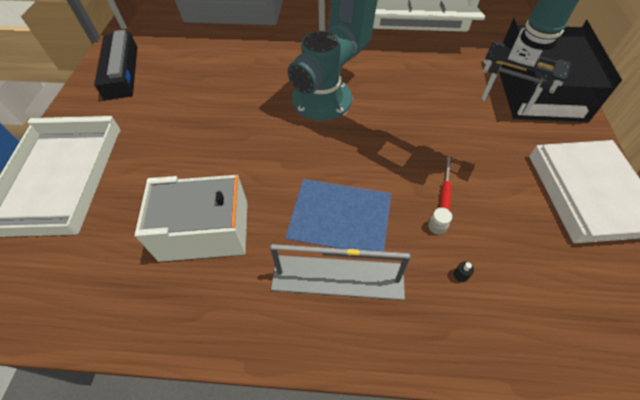

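The top view shows the box at about (415,185) with the orange lip at (381,190) and the handle at (395,187). The mat is at (300,217), the rail base at (297,162) and the band at (285,150). The open end of the rail is at image right. The side view agrees, with the roller, jar and screwdriver left of the mat as the robot sees it. Next I'll measure these with colour masks.

```bash
cat > m.py <<'E'
from h import *
def comp(m,roi,big=1):
    x0,y0,x1,y1=roi;z=np.zeros(m.shape,np.uint8);z[y0:y1,x0:x1]=m[y0:y1,x0:x1]
    n,l,st,c=cv2.connectedComponentsWithStats(z.astype(np.uint8));i=1+np.argmax(st[1:,4]);return (l==i),c[i],st[i]
def hsv(s):return cv2.cvtColor(s['frame'],cv2.COLOR_RGB2HSV)
def rng(s,lo,hi):return cv2.inRange(hsv(s),np.array(lo),np.array(hi))>0
def rect(m):
    p=np.argwhere(m)[:,::-1].astype(np.float32);return cv2.boxPoints(cv2.minAreaRect(p))
E
python3 - <<'E'
from m import *
a=snap('top');b=snap('side')
R={'t':a,'s':b}
ro={'t':dict(o=(365,150,395,225),y=(270,140,300,160),mat=(245,175,350,260),h=(387,180,403,196)),
    's':dict(o=(225,170,245,235),y=(340,245,365,260),mat=(280,170,400,250),h=(210,188,228,208))}
cen={}
for k,s in R.items():
    for n,lo,hi in(('o',(8,130,120),(20,255,255)),('y',(22,130,120),(35,255,255)),('mat',(105,100,40),(122,255,255)),('h',(0,0,0),(179,255,70))):
        m,c,st=comp(rng(s,lo,hi),ro[k][n]);cen[k,n]=c;print(k,n,c.round(1),st)
        if n=='mat':
            q=np.array([onz(s,p,.003) for p in rect(m)]);print(q.round(3),q.mean(0).round(3),np.linalg.norm(np.diff(q,axis=0),axis=1).round(3))
            e=q[1]-q[0];print('ang',np.degrees(np.arctan2(e[1],e[0])))
        if n=='o':
            q=np.array([onz(s,p,.130) for p in rect(m)]);print(q.round(3))
for n in('y','h'):print(n,tri(a,cen['t',n],b,cen['s',n]))
print('y onz',[onz(s,cen[k,'y'],.153) for k,s in R.items()],'h onz',[onz(s,cen[k,'h'],.145) for k,s in R.items()])
f=a['frame'];v=f[140:230,360:475];w=b['frame'][165:270,130:250]
t=f[140:185,235:360]; 
cv2.imwrite('pics/c1.png',np.vstack([np.hstack([cv2.resize(v,(400,300),interpolation=2),cv2.resize(w,(400,300),interpolation=2)]),cv2.resize(t,(800,288),interpolation=2)])[:,:,::-1])
E
```

```text
t o [378.4 156.7] [365 150  30  17 366]
[[ 0.651 -0.121  0.13 ]
 [ 0.65  -0.209  0.13 ]
 [ 0.6   -0.207  0.13 ]
 [ 0.601 -0.12   0.13 ]]
t y [284.5 149.1] [281 148   8   4  24]
t mat [298.4 217.3] [ 255  183   87   69 4868]
[[ 0.389  0.227  0.003]
 [ 0.585  0.206  0.003]
 [ 0.55  -0.054  0.003]
 [ 0.356 -0.027  0.003]] [0.47  0.088 0.003] [0.197 0.263 0.197]
ang -5.993435939863583
t h [394.2 187.7] [391 184   7   9  51]
s o [234.4 201.4] [232 175   6  52 153]
[[ 0.595 -0.16   0.13 ]
 [ 0.447 -0.185  0.13 ]
 [ 0.447 -0.177  0.13 ]
 [ 0.595 -0.153  0.13 ]]
s y [352.9 252. ] [348 250  11   5  54]
s mat [339.7 216.4] [ 287  181  103   69 5475]
[[ 0.553 -0.05   0.003]
 [ 0.354 -0.047  0.003]
 [ 0.391  0.231  0.003]
 [ 0.58   0.201  0.003]] [0.47  0.084 0.003] [0.199 0.281 0.192]
ang 179.29068672805258
s h [219.1 198.2] [216 192   8  13  87]
y (array([0.65195314, 0.12120682, 0.15020992]), np.float64(0.002014028282806392))
h (array([ 0.52991182, -0.20116952,  0.14491809]), np.float64(0.001167312950401955))
y onz [array([0.65114249, 0.11999269, 0.153     ]), array([0.65323507, 0.12210851, 0.153     ])] h onz [array([ 0.53007671, -0.20172488,  0.145     ]), array([ 0.52988752, -0.20053786,  0.145     ])]
```

View pics/c1.png

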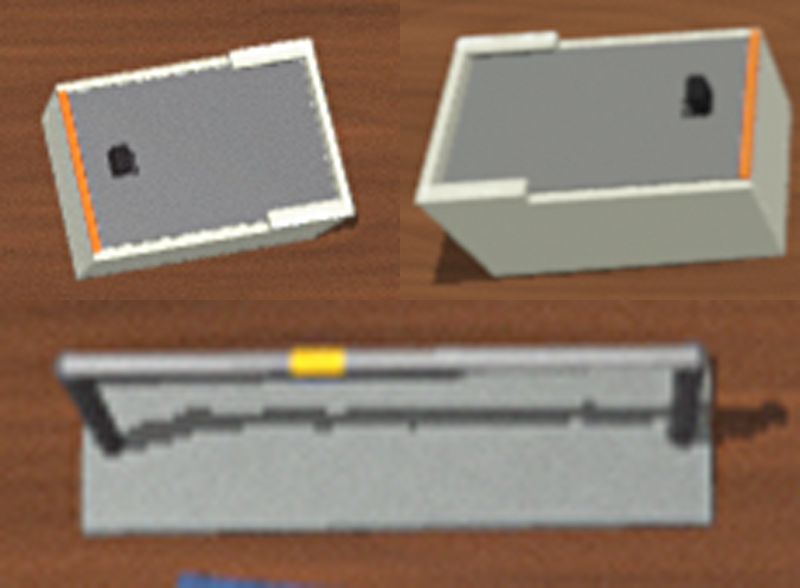

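The crops show the lip line, the back-wall corners at z 139 and the rod ends clearly. I'll get the box yaw and the rail pose from those.

```bash
python3 - <<'E'
from m import *
a=snap('top');b=snap('side')
def line(s,roi,z):
    m,c,st=comp(rng(s,(8,200,150),(18,255,255)),roi);p=np.argwhere(m)[:,::-1].astype(np.float32)
    q=np.array([onz(s,x,z)[:2] for x in p]);vx,vy,x0,y0=cv2.fitLine(q.astype(np.float32),2,0,.01,.01).ravel()
    d=np.array([vx,vy]);d*=np.sign(d[0]);t=(q-[x0,y0])@d;mid=np.array([x0,y0])+d*(t.min()+t.max())/2
    print('lip',len(p),mid.round(4),'len',np.ptp(t).round(3),'boxyaw deg',np.degrees(np.arctan2(d[1],d[0])).round(2)-90)
line(a,(372,160,395,220),.132);line(b,(225,168,245,235),.132)
for p in((449.7,151.5),(461.8,201.2)):print('t back',onz(a,p,.139).round(3))
for p in((130+58/3.333,165+38/2.857),(130+18/3.333,165+200/2.857)):print('s back',onz(b,p,.139).round(3))
for p in((244.7,150.2),(345.3,148.6)):print('rod t',onz(a,p,.152).round(3))
def rod(s,roi):
    pass
for p in((272,248),(409,254)):print('rod s',onz(b,p,.152).round(3))
E
```

```text
lip 64 [ 0.5243 -0.1684] len 0.142 boxyaw deg -80.62
lip 10 [ 0.5538 -0.1621] len 0.026 boxyaw deg -77.9
t back [ 0.64  -0.375  0.139]
t back [ 0.487 -0.4    0.139]
s back [ 0.478 -0.398  0.139]
s back [ 0.638 -0.369  0.139]
rod t [0.65  0.238 0.152]
rod t [ 0.65  -0.061  0.152]
rod s [ 0.655 -0.053  0.152]
rod s [0.649 0.241 0.152]
```

Two views agree:
- Box centre is about (0.542,-0.275), yaw -80.7°.
- Handle is at (0.530,-0.201), within 1 mm of what the box pose predicts.
- Rail rod is at x 0.651, rail centre y about 0.091.
- Band is at y 0.121.
- Mat centre is at (0.470,0.087).

I'll approach the handle with the jaws along box y.

Request:
{"fn": "step_arm", "kwargs": {
  "plan": [
    [[16,-37,10,-0.12,60],[32,-74,20,-0.24,60],[47,-111,30,-0.36,60],[63,-147,30,-0.49,60],[79,-184,30,-0.61,60],[94,-221,30,-0.73,60],[110,-258,30,-0.85,60],[126,-295,30,-0.976,60]]
  ]
}}

```text
time: 0.97
tool_pos: [0.3569, 0.2026, 0.2358]
ee_rot: [3.14, -0.0, 1.728]
wrist_force: [0.9, -0.1, -0.1]
width: 0.0567
```

Request:
{"fn": "step_arm", "kwargs": {
  "plan": [
    [[16,-37,0,0,60],[32,-74,0,0,60],[47,-111,0,0,60],[63,-147,0,0,60],[79,-184,0,0,60],[94,-221,0,0,60],[110,-258,0,0,60],[126,-295,0,0,60]]
  ]
}}

```text
time: 1.63
tool_pos: [0.483, -0.0928, 0.2357]
ee_rot: [3.141, 0.0, 1.733]
wrist_force: [0.7, 0.3, -0.2]
width: 0.0561
```

Request:
{"fn": "step_arm", "kwargs": {
  "plan": [
    [[15,-36,0,0,60],[30,-72,0,0,60],[47,-110,0,0,60],[47,-110,-20,0,60],[47,-110,-40,0,60],[47,-110,-45,0,60],[47,-110,-45,0,60]]
  ]
}}

```text
time: 2.22
tool_pos: [0.5285, -0.2002, 0.188]
ee_rot: [-3.138, -0.003, 1.734]
wrist_force: [-0.4, 0.7, 0.2]
width: 0.0561
```

Request:
{"fn": "step_arm", "kwargs": {
  "plan": [
    [[0,-1,-30,0,60],[0,-1,-45,0,60],[0,-1,-54,0,60],[0,-1,-54,0,60],[0,-1,-54,0,0],[0,-1,-54,0,0],[0,-1,-54,0,0],[0,-1,-54,0,0]]
  ]
}}

```text
time: 2.88
tool_pos: [0.5304, -0.202, 0.1381]
ee_rot: [3.139, 0.002, 1.734]
wrist_force: [-0.4, 0.8, -0.3]
width: 0.0334
```

Request:
{"fn": "step_arm", "kwargs": {
  "plan": [
    [[0,0,0,0,0],[0,0,0,0,0],[0,0,0,0,0],[0,0,0,0,0]]
  ]
}}

```text
time: 3.22
tool_pos: [0.5301, -0.2019, 0.1374]
ee_rot: [3.14, 0.001, 1.734]
wrist_force: [0.1, -0.3, 3.0]
width: 0.0237
```

```bash
python3 - <<'E'
from m import *
a=snap('side');cv2.imwrite('pics/s1.png',cv2.resize(a['frame'][130:290,110:366],(768,480),interpolation=2)[:,:,::-1])
E
```

```text
(no output)
```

View pics/s1.png

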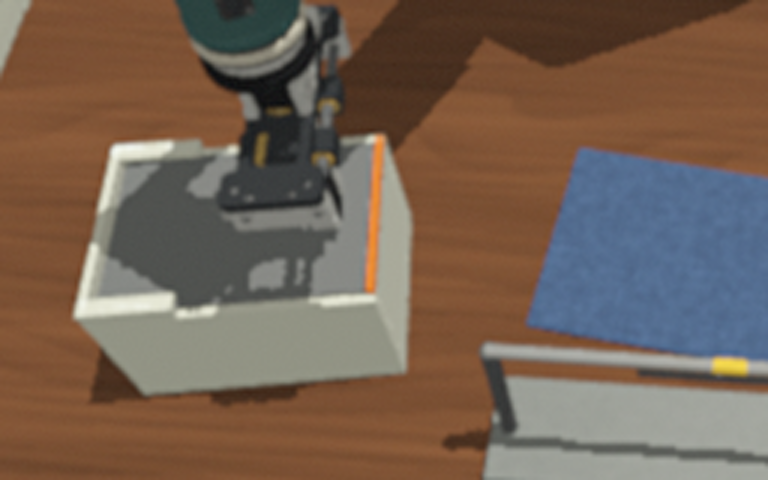

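The gripper is holding the handle at 23.7 mm width, in front of the lip (crop column 375). Next is lifting the handle end.

Request:
{"fn": "step_arm", "kwargs": {
  "plan": [
    [[0,0,3,0,0],[0,0,6,0,0],[0,0,9,0,0],[0,0,11,0,0],[0,0,11,0,0],[0,0,11,0,0]]
  ]
}}

```text
time: 3.77
tool_pos: [0.5293, -0.2017, 0.147]
ee_rot: [-3.141, -0.001, 1.734]
wrist_force: [-1.1, -0.5, -3.0]
width: 0.0237
```

```bash
python3 - <<'E'
from m import *
o=robot.get_obs();print(o['tool_pos'],o['wrist_force'],o['wrist_torque'])
a=snap('side');b=snap('top')
cv2.imwrite('pics/s2.png',np.hstack([cv2.resize(a['frame'][160:270,130:250],(436,400),interpolation=2),cv2.resize(b['frame'][140:230,365:435],(311,400),interpolation=2)])[:,:,::-1])
E
```

```text
[ 0.52930537 -0.20168144  0.14695376] [-1.07195977 -0.45463759 -3.03844528] [0.03325186 0.14435131 0.01643896]
```

View pics/s2.png

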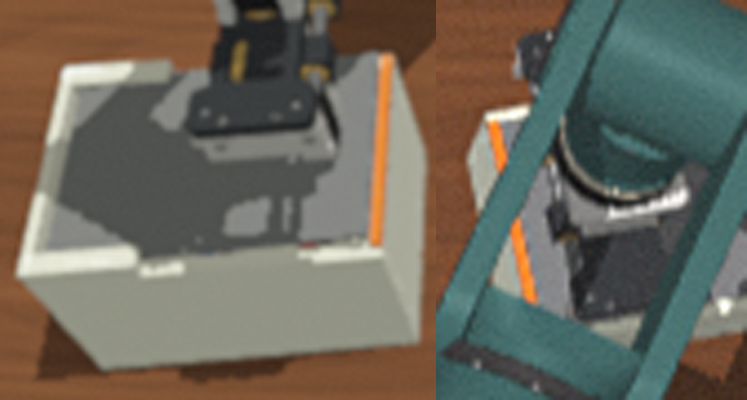

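The lid's edge has risen on the lip side, with a red speck showing through the gap at crop (308,245), so the lid is tilted. I'll pull it slowly to box -x, rising slightly.

Request:
{"fn": "step_arm", "kwargs": {
  "plan": [
    [[-1,4,1,0,0],[-1,8,1,0,0],[-2,12,2,0,0],[-3,16,2,0,0],[-3,20,2,0,0],[-4,24,2,0,0]]
  ]
}}

```text
time: 4.37
tool_pos: [0.5258, -0.177, 0.1498]
ee_rot: [3.141, 0.0, 1.734]
wrist_force: [0.7, 0.2, -2.9]
width: 0.0236
```

Request:
{"fn": "step_arm", "kwargs": {
  "plan": [
    [[-1,5,0,0,0],[-2,11,1,0,0],[-3,17,1,0,0],[-4,23,2,0,0],[-5,29,2,0,0],[-6,35,3,0,0]]
  ]
}}

```text
time: 4.87
tool_pos: [0.5195, -0.1419, 0.1524]
ee_rot: [-3.142, -0.0, 1.734]
wrist_force: [0.5, -0.5, -2.9]
width: 0.0236
```

Request:
{"fn": "step_arm", "kwargs": {
  "plan": [
    [[-1,5,1,0,0],[-2,11,2,0,0],[-3,17,3,0,0],[-4,23,3,0,0],[-5,29,4,0,0],[-6,35,5,0,0],[-7,41,6,0,0]]
  ]
}}

```text
time: 5.45
tool_pos: [0.5126, -0.1011, 0.1586]
ee_rot: [3.142, -0.0, 1.734]
wrist_force: [0.4, -0.2, -1.9]
width: 0.0236
```

```bash
python3 - <<'E'
from m import *
o=robot.get_obs();print(o['tool_pos'],o['wrist_force'],o['wrist_torque'])
a=snap('side');cv2.imwrite('pics/s3.png',cv2.resize(a['frame'][130:290,110:366],(768,480),interpolation=2)[:,:,::-1])
E
```

```text
[ 0.51256979 -0.10106308  0.15860259] [ 0.3980608  -0.18794577 -1.93323849] [0.05028099 0.03811201 0.05937567]
```

View pics/s3.png

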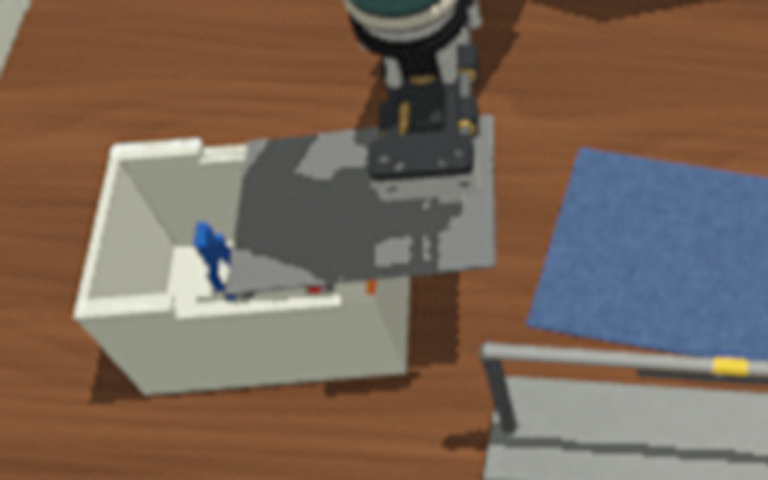

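The lid is 102 mm out and clear of the roofs. The blue tag stands in the far slot at crop (207,240), and the red tag is in the near slot under the lid. Now I'll carry the lid to the mat.

Request:
{"fn": "step_arm", "kwargs": {
  "plan": [
    [[0,0,15,0,0],[-1,10,35,0,0],[-4,25,55,0,0],[-10,50,65,0,0],[-16,80,65,0,0],[-22,110,65,0,0],[-29,140,65,0,0],[-35,170,65,0,0]]
  ]
}}

```text
time: 6.17
tool_pos: [0.4772, 0.0696, 0.2238]
ee_rot: [3.141, 0.0, 1.733]
wrist_force: [1.4, 0.5, -1.6]
width: 0.0241
```

Request:
{"fn": "step_arm", "kwargs": {
  "plan": [
    [[-6,30,-15,0,0],[-12,60,-40,0,0],[-17,80,-70,0,0],[-19,92,-100,0,0],[-19,92,-125,0,0],[-19,92,-145,0,0],[-19,92,-160,0,0],[-19,92,-170,0,0]]
  ]
}}

```text
time: 6.83
tool_pos: [0.4574, 0.1603, 0.0514]
ee_rot: [-3.139, 0.0, 1.734]
wrist_force: [-0.8, 0.3, -1.6]
width: 0.0239
```

```bash
python3 - <<'E'
from m import *
o=robot.get_obs();print(o['tool_pos'],o['wrist_force'],o['wrist_torque'])
a=snap('side');cv2.imwrite('pics/s4.png',cv2.resize(a['frame'][130:290,200:456],(768,480),interpolation=2)[:,:,::-1])
E
```

```text
[0.45739555 0.16026778 0.0513755 ] [-0.75111691  0.27380768 -1.6194583 ] [ 0.04538172  0.15819314 -0.02877929]
```

View pics/s4.png

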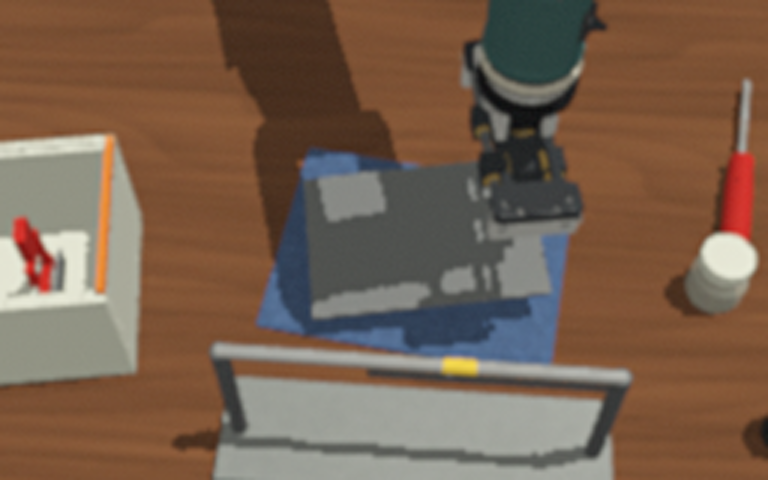

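The lid is over the mat at crop (430,240), and the red tag stands in the near slot at crop (30,255). I'll lower it gently.

Request:
{"fn": "step_arm", "kwargs": {
  "plan": [
    [[0,0,-8,0,0],[0,0,-16,0,0],[0,0,-22,0,0],[0,0,-26,0,0],[0,0,-30,0,0],[0,0,-33,0,0],[0,0,-35,0,0],[0,0,-35,0,0]]
  ]
}}

```text
time: 7.55
tool_pos: [0.4591, 0.1605, 0.0188]
ee_rot: [3.14, -0.0, 1.734]
wrist_force: [0.1, 1.8, 1.1]
width: 0.0239
```

Request:
{"fn": "step_arm", "kwargs": {
  "plan": [
    [[0,0,-2,0,0],[0,0,-3,0,0],[0,0,-3,0,0],[0,0,-3,0,45],[0,0,-3,0,60],[0,0,-3,0,60],[0,0,-3,0,60],[0,0,-3,0,60]]
  ]
}}

```text
time: 8.22
tool_pos: [0.4585, 0.1601, 0.0152]
ee_rot: [-3.141, 0.0, 1.734]
wrist_force: [0.0, 0.4, -0.1]
width: 0.0538
```

Request:
{"fn": "step_arm", "kwargs": {
  "plan": [
    [[0,0,0,0,60],[0,0,15,0,60],[0,0,45,0,60],[0,0,85,0,60],[0,0,125,0,60],[0,0,165,0,60],[0,-25,195,0,60],[10,-60,210,0,60]]
  ]
}}

```text
time: 8.88
tool_pos: [0.4696, 0.1019, 0.2312]
ee_rot: [3.133, -0.001, 1.739]
wrist_force: [1.8, 0.5, 0.2]
width: 0.0565
```

Request:
{"fn": "step_arm", "kwargs": {
  "plan": [
    [[8,-40,0,-0.12,60],[16,-80,0,-0.24,60],[24,-120,0,-0.36,60],[32,-155,0,-0.49,60],[38,-190,0,-0.61,60],[38,-200,0,-0.73,60],[38,-200,0,-0.85,60],[38,-200,0,-0.97,60]]
  ]
}}

```text
time: 9.55
tool_pos: [0.5066, -0.1011, 0.225]
ee_rot: [-3.141, 0.0, 0.755]
wrist_force: [0.2, -0.0, -0.5]
width: 0.0563
```

```bash
python3 - <<'E'
from m import *
o=robot.get_obs();print(o['tool_pos'],o['wrist_force'])
a=snap('top','t5.png');b=snap('side','s5.png')
cv2.imwrite('pics/c5.png',np.vstack([cv2.resize(a['frame'][140:265,240:480],(576,300),interpolation=2),cv2.resize(b['frame'][160:285,120:360],(576,300),interpolation=2)])[:,:,::-1])
E
```

```text
[ 0.50657456 -0.10108052  0.22504646] [ 0.15553898 -0.00793852 -0.53772592]
```

View pics/c5.png

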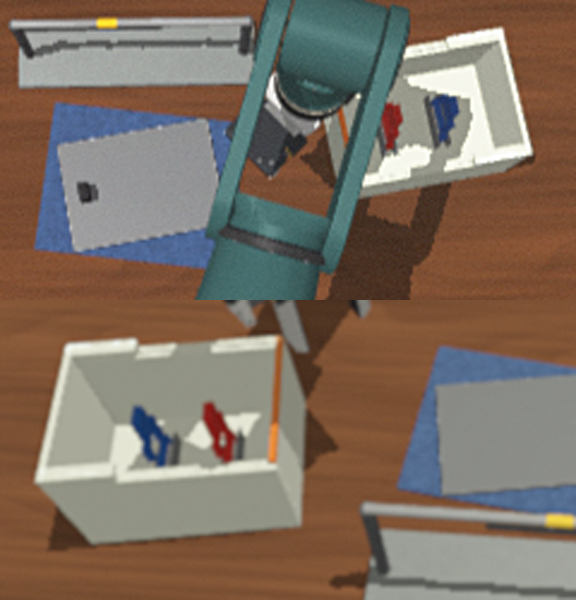

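The lid lies flat on the mat. In the top crop the red tag is at (392,125) and the blue one at (445,115), one in each slot. I'll locate the red tab top from both views.

```bash
python3 - <<'E'
from m import *
a=snap('top');b=snap('side')
def red(s,roi):
    h=hsv(s);m=((h[...,0]<6)|(h[...,0]>174))&(h[...,1]>140)&(h[...,2]>60)
    return comp(m,roi)[0]
ma=red(a,(385,170,430,215));mb=red(b,(195,195,232,235))
C=np.array([.542,-.275]);th=np.radians(-80.7);B=np.array([[np.cos(th),-np.sin(th)],[np.sin(th),np.cos(th)]])
for s,m in((a,ma),(b,mb)):
    ys,xs=np.nonzero(m);print(len(xs),xs.min(),xs.max(),ys.min(),ys.max())
    r=ys<ys.min()+4
    P=np.array([onz(s,(x,y),.118)[:2] for x,y in zip(xs[r],ys[r])]);L=(P-C)@B
    print('box coords @.118 min/max/mean',L.min(0).round(4),L.max(0).round(4),L.mean(0).round(4),P.mean(0).round(4))
ys,xs=np.nonzero(mb);print([(y,xs[ys==y].min(),xs[ys==y].max()) for y in range(ys.min(),ys.min()+14)])
ys,xs=np.nonzero(ma);print([(y,xs[ys==y].min(),xs[ys==y].max()) for y in range(ys.min(),ys.max()+1)])
for y in(-.012,.012):
    for x in (-.041,-.031):
        P=np.r_[C+B@[x,y],.118];print('exp tab top',x,y,'top',proj(a,P).round(1),'side',proj(b,P).round(1))
k=(mm:=comp(((hsv(a)[...,1]<40)&(hsv(a)[...,2]>90)),(262,185,333,248)))[0]
q=np.array([onz(a,p,.008) for p in rect(k)]);print('lid',q.mean(0).round(3),np.linalg.norm(np.diff(q,axis=0),axis=1).round(3))
E
```

```text
106 399 407 183 201
box coords @.118 min/max/mean [-0.0507  0.0038] [-0.0323  0.0155] [-0.0419  0.0089] [ 0.5441 -0.2323]
141 205 217 203 226
box coords @.118 min/max/mean [-0.0444 -0.0078] [-0.0341  0.0018] [-0.0389 -0.0025] [ 0.5332 -0.2371]
[(203, np.int64(206), np.int64(208)), (204, np.int64(205), np.int64(208)), (205, np.int64(205), np.int64(209)), (206, np.int64(205), np.int64(209)), (207, np.int64(205), np.int64(211)), (208, np.int64(205), np.int64(211)), (209, np.int64(205), np.int64(212)), (210, np.int64(206), np.int64(212)), (211, np.int64(206), np.int64(213)), (212, np.int64(207), np.int64(213)), (213, np.int64(207), np.int64(214)), (214, np.int64(208), np.int64(214)), (215, np.int64(208), np.int64(215)), (216, np.int64(209), np.int64(216))]
[(183, np.int64(401), np.int64(402)), (184, np.int64(400), np.int64(405)), (185, np.int64(400), np.int64(406)), (186, np.int64(400), np.int64(406)), (187, np.int64(399), np.int64(406)), (188, np.int64(399), np.int64(406)), (189, np.int64(399), np.int64(407)), (190, np.int64(399), np.int64(406)), (191, np.int64(400), np.int64(406)), (192, np.int64(400), np.int64(405)), (193, np.int64(400), np.int64(405)), (194, np.int64(400), np.int64(405)), (195, np.int64(401), np.int64(405)), (196, np.int64(401), np.int64(405)), (197, np.int64(401), np.int64(404)), (198, np.int64(401), np.int64(403)), (199, np.int64(401), np.int64(403)), (200, np.int64(401), np.int64(403)), (201, np.int64(401), np.int64(403))]
exp tab top -0.041 -0.012 top [404.5 191.5] side [208.1 201.4]
exp tab top -0.031 -0.012 top [407.7 190.9] side [204.  201.8]
exp tab top -0.041 0.012 top [402.8 183.8] side [207.2 209.6]
exp tab top -0.031 0.012 top [406.  183.3] side [203.1 210. ]
lid [0.47  0.087 0.008] [0.209 0.148 0.205]
```

Both views fit the red tag at box (-37, +2), standing upright. The lid measures at (0.470, 0.087), right on the mat centre. Now the red tag.

Request:
{"fn": "step_arm", "kwargs": {
  "plan": [
    [[8,-35,0,-0.12,45],[16,-70,0,-0.24,45],[24,-105,0,-0.36,45],[31,-137,0,-0.48,45],[31,-137,-20,-0.593,45],[31,-137,-45,-0.593,45],[31,-137,-70,-0.593,45],[31,-137,-75,-0.593,45]]
  ]
}}

```text
time: 10.42
tool_pos: [0.5354, -0.2353, 0.1452]
ee_rot: [-3.136, 0.007, 0.173]
wrist_force: [-1.1, -0.2, -0.7]
width: 0.0421
```

Request:
{"fn": "step_arm", "kwargs": {
  "plan": [
    [[0,0,-10,0,45],[0,0,-25,0,45],[0,0,-40,0,45],[0,0,-55,0,45],[0,0,-62,0,45],[0,0,-62,0,45],[0,0,-62,0,45]]
  ]
}}

```text
time: 11.0
tool_pos: [0.5382, -0.2367, 0.0894]
ee_rot: [3.141, -0.001, 0.172]
wrist_force: [0.0, -0.6, -0.7]
width: 0.0423
```

Request:
{"fn": "step_arm", "kwargs": {
  "plan": [
    [[0,0,0,0,0],[0,0,0,0,0],[0,0,0,0,0],[0,0,0,0,0],[0,0,0,0,0],[0,0,0,0,0],[0,0,0,0,0]]
  ]
}}

```text
time: 11.58
tool_pos: [0.5379, -0.2374, 0.0888]
ee_rot: [3.14, -0.0, 0.171]
wrist_force: [0.1, -2.3, -0.0]
width: 0.0099
```

The tag is gripped at 9.9 mm. I'll lift it, turn it to rail yaw, and carry it to in front of the open end.

Request:
{"fn": "step_arm", "kwargs": {
  "plan": [
    [[0,0,10,0,0],[0,0,30,0,0],[0,0,60,0,0],[0,0,95,0,0],[0,0,125,0,0],[0,0,150,0,0],[5,20,160,-0.08,0],[12,55,160,-0.165,0]]
  ]
}}

```text
time: 12.25
tool_pos: [0.5505, -0.184, 0.2533]
ee_rot: [3.138, -0.006, -0.003]
wrist_force: [0.7, 0.9, -0.3]
width: 0.0096
```

Request:
{"fn": "step_arm", "kwargs": {
  "plan": [
    [[5,35,0,0,0],[12,70,0,0,0],[19,105,0,0,0],[26,140,0,0,0],[28,170,0,0,0],[28,180,0,0,0],[28,182,-25,0,0],[28,182,-53,0,0]]
  ]
}}

```text
time: 12.92
tool_pos: [0.5791, 0.0014, 0.1984]
ee_rot: [3.141, -0.006, 0.008]
wrist_force: [-0.6, -0.5, -0.4]
width: 0.0098
```

Request:
{"fn": "step_arm", "kwargs": {
  "plan": [
    [[0,0,-2,0,0],[0,0,-2,0,0],[0,0,-2,0,0]]
  ]
}}

```text
time: 13.17
tool_pos: [0.5779, -0.0002, 0.1947]
ee_rot: [3.141, -0.001, 0.005]
wrist_force: [0.5, 0.2, 0.7]
width: 0.01
```

```bash
python3 - <<'E'
from m import *
o=robot.get_obs();print(o['tool_pos'],o['ee_rot'],o['wrist_force'],o['width'])
a=snap('top','t6.png');b=snap('side','s6.png')
cv2.imwrite('pics/c6.png',np.hstack([cv2.resize(a['frame'][130:210,270:370],(400,320),interpolation=2),cv2.resize(b['frame'][190:290,255:380],(400,320),interpolation=2)])[:,:,::-1])
E
```

```text
[ 5.77896620e-01 -2.33842354e-04  1.94679378e-01] [ 3.14147434e+00 -6.83255644e-04  5.05377198e-03] [0.52602274 0.17251173 0.69362747] 0.009995952809815559
```

View pics/c6.png

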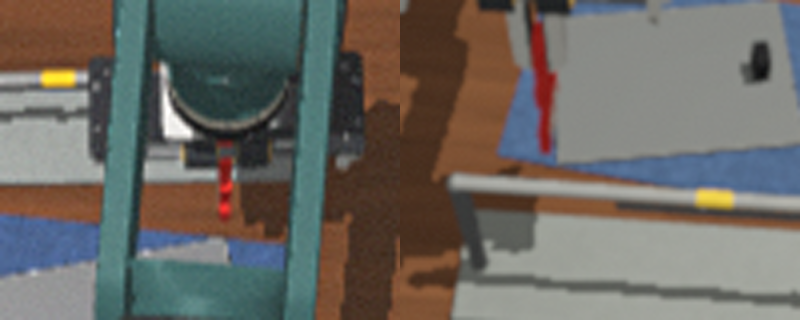

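The tag hangs upright from the gripper, robot-side of the rod. I'll check its offset in the grip from the bottom corners in each view.

```bash
python3 - <<'E'
from m import *
a=cv2.imread('pics/t6.png')[:,:,::-1];
for n,roi in(('top',(318,160,335,190)),('side',(285,190,312,245))):
    s=snap(n);h=hsv(s);m=((h[...,0]<6)|(h[...,0]>174))&(h[...,1]>140)&(h[...,2]>60)
    m=comp(m,roi)[0];ys,xs=np.nonzero(m);y=ys.max();print(n,y,xs[ys==y],onz(s,(xs[ys>=y-1].mean(),y+.5),.112).round(4))
    for x in(-.028,.028):print(proj(s,[.578+x,0,.112]).round(1),proj(s,[.578+x,0,.142]).round(1))
    # rod centre near y=0
    g=s['frame'].astype(int)
    c0=proj(s,[.651,.03,.150]);col=int(round(c0[0]));print('rod pred row',c0.round(1),g[int(c0[1])-6:int(c0[1])+7,col].sum(1))
E
```

```text
top 184 [326] [ 0.5504 -0.0018  0.112 ]
[325.4 184.6] [325.5 182.5]
[325.1 166.6] [325.2 164.1]
rod pred row [314.8 148.9] [225 216 198 176 153 159 162 142 152 159 163 170 207]
side 237 [300] [6.046e-01 1.000e-04 1.120e-01]
[302.5 217.4] [301.7 210.7]
[299.9 238. ] [299.  231.8]
rod pred row [310.2 249.1] [270 251 264 333 443 507 500 440 348 285 270 273 262]
```

Request:
{"fn": "step_arm", "kwargs": {
  "plan": [
    [[0,0,-4,0,0],[10,0,-4,0,0],[22,0,-4,0,0],[35,0,-4,0,0],[48,0,-4,0,0],[60,0,-4,0,0],[69,0,-4,0,0],[73,0,-4,0,0]]
  ]
}}

```text
time: 14.03
tool_pos: [0.6517, 0.0001, 0.1892]
ee_rot: [3.142, -0.0, 0.006]
wrist_force: [-0.3, -0.0, -1.1]
width: 0.0094
```

Request:
{"fn": "step_arm", "kwargs": {
  "plan": [
    [[0,0,0,0,0],[0,0,-5,0,0],[0,0,-10,0,0],[0,0,-15,0,0],[0,0,-19,0,0],[0,0,-19,0,0],[0,0,-19,0,0]]
  ]
}}

```text
time: 14.62
tool_pos: [0.6502, 0.0003, 0.1699]
ee_rot: [-3.142, 0.001, 0.006]
wrist_force: [0.3, 0.1, -0.3]
width: 0.0094
```

The hook is over the rod at rail y about -91. Now I'll slide it to the band at 2 mm above contact.

Request:
{"fn": "step_arm", "kwargs": {
  "plan": [
    [[0,10,0,0,0],[0,25,0,0,0],[0,42,0,0,0],[0,60,0,0,0],[0,78,0,0,0],[0,96,0,0,0],[0,111,0,0,0],[0,121,0,0,0]]
  ]
}}

```text
time: 15.28
tool_pos: [0.6505, 0.1243, 0.1709]
ee_rot: [-3.141, -0.001, 0.008]
wrist_force: [0.2, 0.6, -1.8]
width: 0.0097
```

Request:
{"fn": "step_arm", "kwargs": {
  "plan": [
    [[0,0,0,0,0],[0,0,-1,0,0],[0,0,-2,0,0],[0,0,-2,0,0]]
  ]
}}

```text
time: 15.62
tool_pos: [0.6506, 0.1203, 0.1681]
ee_rot: [3.141, 0.001, 0.005]
wrist_force: [-0.3, 0.8, -0.4]
width: 0.0099
```

```bash
python3 - <<'E'
from m import *
o=robot.get_obs();print(o['tool_pos'],o['wrist_force'],o['width'])
b=snap('side');m,c,st=comp(rng(b,(22,130,120),(35,255,255)),(335,240,370,265));print('yellow',c,st)
cv2.imwrite('pics/s7.png',cv2.resize(b['frame'][190:290,280:420],(784,560),interpolation=2)[:,:,::-1])
E
```

```text
[0.650647   0.12034887 0.16810863] [-0.33723074  0.81748271 -0.39100907] 0.009941600579155047
yellow [356.875 253.125] [356 252   3   3   8]
```

View pics/s7.png

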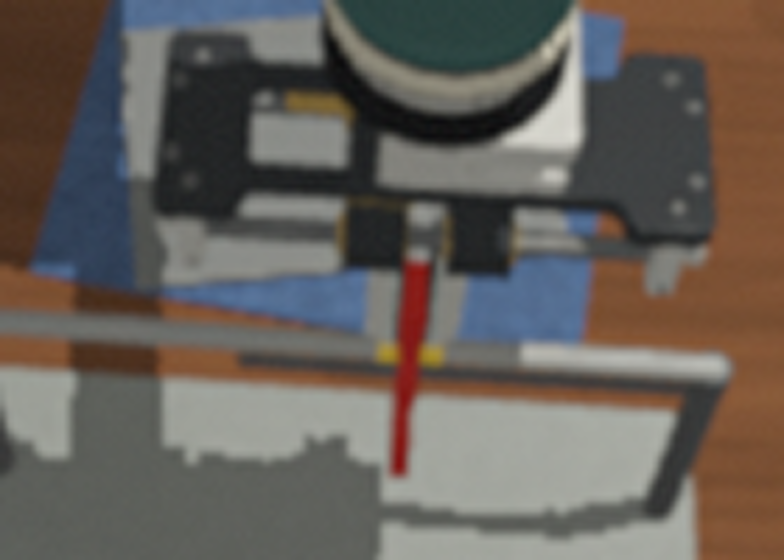

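The tag covers the middle of the yellow band: it is at crop column 409, and the band spans 378–443. I'll lower it the last millimetre, release and retreat.

Request:
{"fn": "step_arm", "kwargs": {
  "plan": [
    [[0,0,-1,0,0],[0,0,-1,0,0],[0,0,-1,0,16],[0,0,-1,0,22],[0,0,-1,0,30],[0,0,-1,0,40],[0,0,-1,0,40],[0,0,-1,0,40]]
  ]
}}

```text
time: 16.33
tool_pos: [0.6507, 0.1214, 0.1675]
ee_rot: [3.142, 0.0, 0.006]
wrist_force: [0.2, -0.1, -0.1]
width: 0.0371
```

Request:
{"fn": "step_arm", "kwargs": {
  "plan": [
    [[0,0,6,0,40],[0,0,20,0,40],[0,0,45,0,40],[0,0,80,0,40],[-25,0,110,0,40],[-60,0,120,0,40],[-100,0,120,0,40],[-140,0,120,0,40]]
  ]
}}

```text
time: 17.0
tool_pos: [0.51, 0.1213, 0.2894]
ee_rot: [-3.141, -0.003, 0.006]
wrist_force: [-0.4, -0.7, 0.4]
width: 0.0376
```

Request:
{"fn": "step_arm", "kwargs": {
  "plan": [
    [[-40,0,0,0,40],[-80,0,0,0,40],[-110,0,0,0,40],[-110,0,0,0,40],[-110,0,0,0,40],[-110,0,0,0,40],[-110,0,0,0,40],[-110,0,0,0,40]]
  ]
}}

```text
time: 17.67
tool_pos: [0.4017, 0.1212, 0.2871]
ee_rot: [3.141, 0.001, 0.005]
wrist_force: [-0.5, 1.0, -0.0]
width: 0.0373
```

```bash
python3 - <<'E'
from m import *
o=robot.get_obs();print(o['tool_pos'],o['wrist_force'])
b=snap('side');s=b
m,c,st=comp(rng(b,(22,130,120),(35,255,255)),(335,240,370,265));print('yellow',c,st)
h=hsv(b);m=((h[...,0]<6)|(h[...,0]>174))&(h[...,1]>140)&(h[...,2]>60)
m=comp(m,(335,225,375,290))[0];ys,xs=np.nonzero(m);print('red x',xs.min(),xs.max(),'y',ys.min(),ys.max())
rr=(ys>=249)&(ys<=255);print('red col at rod',xs[rr].mean(),'tag y',onz(b,(xs[rr].mean(),252),.155).round(4),'band ctr col pred y .121',proj(b,[.651,.121,.152]).round(1))
cv2.imwrite('pics/s8.png',cv2.resize(b['frame'][150:300,130:430],(800,400),interpolation=2)[:,:,::-1])
E
```

```text
[0.40169425 0.12120777 0.2870517 ] [-0.47513688  0.95013859 -0.04218228]
yellow [356.8        252.13333333] [355 250   4   5  15]
red x 350 355 y 236 275
red col at rod 352.5 tag y [0.6542 0.1212 0.155 ] band ctr col pred y .121 [352.4 251.3]
```

View pics/s8.png

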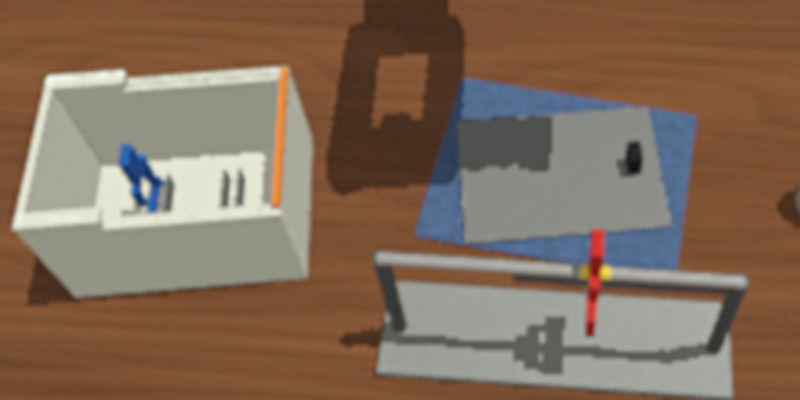

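The red tag hangs centred on the band, the blue tag still stands in the box, and the lid is flat on the mat. I'll let any swing die out, then check once more and hand in.

Request:
{"fn": "step_arm", "kwargs": {
  "plan": [
    [[0,0,0,0,40],[0,0,0,0,40],[0,0,0,0,40],[0,0,0,0,40],[0,0,0,0,40],[0,0,0,0,40],[0,0,0,0,40],[0,0,0,0,40]]
  ]
}}

```text
time: 18.38
tool_pos: [0.4007, 0.1213, 0.2876]
ee_rot: [3.142, -0.0, 0.006]
wrist_force: [0.2, 0.4, -0.5]
width: 0.0374
```

Request:
{"fn": "step_arm", "kwargs": {
  "plan": [
    [[0,0,0,0,40],[0,0,0,0,40],[0,0,0,0,40],[0,0,0,0,40],[0,0,0,0,40],[0,0,0,0,40],[0,0,0,0,40],[0,0,0,0,40]]
  ]
}}

```text
time: 19.05
tool_pos: [0.4007, 0.1213, 0.2875]
ee_rot: [3.141, 0.0, 0.006]
wrist_force: [-0.1, -0.3, -0.0]
width: 0.0376
```

```bash
python3 - <<'E'
from m import *
fs=[snap('side') for _ in range(4)]
for b in fs:
    h=hsv(b);m=((h[...,0]<6)|(h[...,0]>174))&(h[...,1]>140)&(h[...,2]>60)
    m,c,st=comp(m,(335,225,375,290));print(c.round(2),st)
print(np.abs(fs[-1]['frame'][225:290,335:375].astype(int)-fs[0]['frame'][225:290,335:375]).max())
print(robot.get_obs()['time'],robot.close_job())
E
```

```text
[352.41 253.76] [350 236   6  40 128]
[352.43 253.61] [350 236   6  40 125]
[352.41 253.69] [350 236   6  40 126]
[352.41 253.69] [350 236   6  40 128]
5
the job is handed in; nothing more can be done
19.25 None
```

The job is done and handed in at 19.25 s, with no failed steps that I saw. The hand-in gives no verdict, so this rests on my own measurements.

- **Lid:** I tilted it over the stop lip, slid it about 100 mm out, and laid it flat on the mat. Its centre measured (0.470, 0.087) m, which is the mat's centre to within a few millimetres.
- **Red tag:** I hooked it on at the open end, at rail y of about -91 mm, and slid it to the yellow band. It hangs at world y 0.121 m, where the band also measured. Four frames before hand-in showed it still to within 0.2 px.
- **Everything else:** The blue tag was still standing in its slot. The jar, roller and screwdriver were never approached, but I did not measure them again at the end. The gripper was clear of everything.

No checks disagreed beyond about 2 mm between the two cameras, apart from coarser box and rod corner points that I read off by eye, which differed by up to about 9 mm.

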